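# Tap a stuck screen cassette out of a mill's filter box

## Robot

A 7-joint arm with a two-finger parallel gripper is mounted at the origin on the work surface. World frame = base frame: x ahead of the robot, y to its left, z up, the work surface at z = 0. Lengths are in mm, angles in rad, forces in N, time in s.
With the tool pointing down it reaches from about 400 to 850 mm from the base axis. Payload 4.5 kg.
Tool frame: the origin (TCP) lies midway between the tips of the shut fingers; the grasp point (between the pads) lies 19 mm behind it; z points along the fingers, y is the direction in which the jaws open and shut (so a half turn about z gives the same grasp; the last joint's range is limited). The gripper opens to 88 mm and grips with 3 to 60 N. Pads are 18 mm wide; open, the fingers measure 123 mm over their backs; the gripper's body (75 mm by 187 mm) begins 45 mm behind the grasp point.
Start: joints at [-1.187, 0.689, -0.195, 1.565, 0.157, 0.902, -0.215], TCP at [214.175, 587.182, 238.743] pointing down, gripper open.
Joint ranges: [-3.01, 3.01], [-0.46, 2.08], [-1.47, 1.51], [0.13, 2.56], [-1, 4.14], [0.04, 2.09], [-2.66, 2.66]. Speed limits (rad/s): [2.57, 2.57, 3.14, 3.14, 3.14, 3.14, 3.14].

## Interface

Orientations are given as a unit quaternion [w, x, y, z].
In Python, from rig import r gives the robot as it stands. The module is installed in compiled form; this text tells all that it offers.
- The arm moves only by the shell command python3 -m inch 'ROWS' [FORCE]. ROWS is JSON, a list that holds one entry, the list of rows, each a list of 7 numbers: the closure, from 0 (fully open) to 1 (shut), then the shift along the tool's x, y, z in units of 50 mm (1.0 is 50 mm), then the turn, a rotation vector about the tool's x, y, z in units of 8 degrees (1.0 is 8 degrees). A call has 1 to 10 rows; each row shifts and turns the pose as measured when the row begins, along the tool's axes as they then stand; what a row does not reach is not made up. A row lasts 1/10 s, in which the tool goes at most 50 mm and 8.59 degrees, less where a joint would pass 70% of its speed; a pose out of reach is approached as far as the arm can. A call is refused whole if a number of a shift passes 1 or a number of a turn 1, either way. A call with a gripper value outside its range is refused whole. The fingers move at their own pace and stop on an object; FORCE is the grip in N (left out, the last holds). Time passes only in rows, so rows that do not move let the fingers close. It gives the time, the measured TCP pose, the force and the opening at its end, in the units of the state.
- r.get_state(): the state, without advancing time (a new reading comes with each control period).
- r.grab_frame(name): name is "side" or "top" or "wrist"; returns (picture, depth): 400x640x3 uint8, red, green, blue; 400x640 float32, mm along the optical axis (not along the pixel's ray), 0 where there is no reading.
- r.get_calibration(name): a dict with "mtx" (3x3 intrinsics, pixels), "rvec" (rotation vector, rad) and "tvec" (3), from world to camera coordinates, as OpenCV has them. Camera axes: x right, y down, z forward; pixel columns grow to the right and rows downward; lengths in mm; the calibration is good to about 2 mm. A picture is of the moment at which its call begins: read the wrist's pose just before it. get_calibration takes no time and is no camera call; for the wrist camera it gives the pose at the moment of the call.
- r.sign_off(): hands the job in, once; it reports no verdict.
The state is a dict: "time": time; "qpos": joint angles; "joint_velocities": joint speeds; "joint_efforts": joint torques, N m; "position": TCP position; "ee_rot": TCP orientation; "force": force on the tool from outside, world axes, zero at the start; "torque": the same for the moment, N m; "grip_width": finger opening in mm.
Only numpy, scipy, OpenCV 4.12 (cv2) and the standard library are available. Lean on these libraries where they do the work, as an engineer would, in place of code of your own. Each camera call takes 0.05 s, during which the arm holds its last target. There are 200 camera calls.

## Task

The screen cassette is stuck in the mill's filter box. With the mallet, and with light taps only, walk it out by tapping its left and right lugs in turn until there is at least a 25 mm gap between the box and the middle of the cassette's front plate and the plate is square to the box again, then stand the mallet back upright on its mat. Only the mallet may touch the cassette, and leave the things on the tray alone.

Things in the scene. Friction and masses are not known exactly. Their poses are not given: they have to be found in the camera images.
- filter_box: Fixed grey box, 110 mm deep (x) by 130 wide (y) by 52 high; four bolt heads 3 mm high on its flat top, a pipe stub 38 mm long on its closed back. Origin: centre of its underside; x out of the open mouth, which faces away from the robot (turned up to 23 degrees), y left, z up.
- cassette: Screen tray stuck in the box behind an aluminium front plate 12 mm thick, 200 wide, 52 high, with a bow handle and, near each end, an upright lug (30 mm wide, 12 thick, top 102 mm above the bench, 50 mm above the box). Origin: bench height, middle of the plate's width and thickness; x out of the box, y left. It can only slide along the box's x (45 mm at most) and cock about z through its origin.
- lug_left (a point): Back face (robot side) of the left lug's free part, at its middle: 85 mm left of, 6 mm behind and 79 mm above the cassette's origin. About 7 N towards +x here moves this side out while the other stays: the cassette turns about a point 42 mm right of its middle, so 0.1 rad moves this lug 12.7 mm and the middle 4.2 mm. It stays where it is left.
- lug_right (a point): The same on the right lug, 85 mm right of the cassette's middle (there it turns about a point 42 mm left of the middle). On either side, after cocking 2 to 4 degrees from square (differs each time and by side), it jams and the force climbs; jammed, or pushed in the middle, it would need 20 N. More than 17 N on the cassette at any time damages the screen.
- mouth (a point): Centre of the box mouth's top edge, 55 mm ahead of the box's origin, 52 mm above the bench. The gap from here to the back of the front plate's middle starts at 8 to 12 mm, the plate cocked up to 3 degrees either way; gap = cassette origin's x in the box frame - 61 mm.
- mallet: Stubby hand mallet standing on its head, handle up. White nylon block head 80 mm long (x) by 44 mm (y) by 40 mm high; its two 44 by 40 mm ends are the striking faces. Square wooden handle 26 by 26 mm, from 39 to 97 mm above the underside. Origin at the centre of the head's underside, z up the handle. 0.32 kg.
- mat: Brown cork mat, 150 by 150 mm, 3 mm thick, fixed to the bench. Origin at the centre of its underside. The mallet starts standing on it.
- tray: Fixed shallow steel tray 160 by 160 mm, 20 mm high, holding the jar, gasket and wrench; origin at the centre of its underside. It and the mat change sides.
- jar: White plastic jar, 56 mm across, 90 mm high, in the tray; leave alone. Origin at the centre of its underside.
- gasket: Rubber ring 60 mm across, 8 mm high, in the tray; leave alone. Origin at the centre of its underside.
- wrench: Small steel wrench 120 mm long, in the tray; leave alone. Origin under its middle.

How it is judged (in metres and radians):
On the way, in this order (a step that is already met when the one before it is completed fails the run):
1. the mallet is lifted off its mat (height (world z) of mallet above 0.03 m), for 0.2 s.
2. with the mallet still off its mat, the cassette has been walked out to a gap of at least 25 mm and is square (x of cassette in the frame of filter_box above 0.0845 m and angle between the x axis of cassette and the x axis of filter_box, either way round below 0.035 rad and height (world z) of mallet above 0.015 m), for 0.2 s.
At the end, for the whole second after the job is handed in: The gap between box and the middle of the front plate is at least 25 mm (23.5 mm counts), the plate is square to the box within 2 degrees, and the mallet stands upright (within 6 degrees), released and still, with its middle within 60 mm of the middle of its mat (x of cassette in the frame of filter_box above 0.0845 m and angle between the x axis of cassette and the x axis of filter_box, either way round below 0.035 rad and horizontal distance between mallet and mat below 0.06 m and height (world z) of mallet below 0.008 m and angle between mallet's own z axis and vertical below 0.1 rad and linear speed of mallet below 0.02 m/s and contact force between mallet and the fingers below 0.1 N); the robot touches nothing.
It fails at once if the cassette is hit or pushed with more than 17 N (contact force between cassette and anything else above 17 N).
It fails at once if the fingers or arm touch the cassette (contact force between cassette and the fingers above 1 N or contact force between cassette and the arm above 1 N).
It fails at once if the jar on the tray is disturbed (distance of jar from where it was at the start of the episode above 0.015 m).
It fails at once if the gasket on the tray is disturbed (distance of gasket from where it was at the start of the episode above 0.015 m).
It fails at once if the wrench on the tray is disturbed (distance of wrench from where it was at the start of the episode above 0.015 m).
It also fails if it takes over 72 s, if anything falls off the work surface, if the arm or the gripper's body presses on something with over 40 N, if the wrist force passes 120 N, or if a joint passes its speed limit or range.

## Working session

There is one attempt and no reset: what is moved stays moved. The work goes in short steps, Python scripts to look and compute and a shell command to move; the robot and the scene stay as the last step left them, time stands still between calls to the robot, and variables do not carry over. Pictures are saved under pics/ and viewed, about 8 in all and at most 12, crops included, and the job is handed in when it is done.

```bash
mkdir -p pics
cat > h.py <<'E'
import numpy as np, cv2
from rig import r
def cal(n):
    c=r.get_calibration(n); R=cv2.Rodrigues(np.array(c['rvec'],float))[0]
    return np.array(c['mtx'],float),R,np.array(c['tvec'],float).ravel()
def grab(n):
    K,R,t=cal(n); im,d=r.grab_frame(n); return im,d,(K,R,t)
def cloud(d,c):
    K,R,t=c; v,u=np.mgrid[:d.shape[0],:d.shape[1]]
    P=np.stack([(u-K[0,2])/K[0,0]*d,(v-K[1,2])/K[1,1]*d,d],-1)
    W=(P-t)@R; W[d==0]=np.nan; return W
def save(im,f): cv2.imwrite('pics/'+f,im[:,:,::-1])
E
python3 - <<'E'
from h import *
for n in('top','side'):
    im,d,c=grab(n); save(im,n+'0.png'); np.savez(n+'0.npz',im=im,d=d,W=cloud(d,c))
    print(n,c[0].round(0).tolist(),(-c[1].T@c[2]).round(0))
print({k:np.round(v,3).tolist() for k,v in r.get_state().items()})
E
```

```text
top [[412.0, 0.0, 324.0], [0.0, 412.0, 198.0], [0.0, 0.0, 1.0]] [396.  -2. 991.]
side [[378.0, 0.0, 324.0], [0.0, 378.0, 195.0], [0.0, 0.0, 1.0]] [  99. -570.  514.]
{'time': 0.1, 'qpos': [-1.187, 0.69, -0.195, 1.566, 0.157, 0.903, -0.215], 'joint_velocities': [0.002, -0.002, -0.003, -0.002, -0.0, -0.001, 0.001], 'joint_efforts': [-0.002, -52.85, -1.271, -15.384, -0.053, 0.002, 0.0], 'position': [214.058, 586.604, 238.014], 'ee_rot': [-0.0, 0.174, 0.985, -0.001], 'force': [0.266, 0.601, -0.152], 'torque': [0.029, 0.005, -0.031], 'grip_width': 88.141}
```

View pics/top0.png

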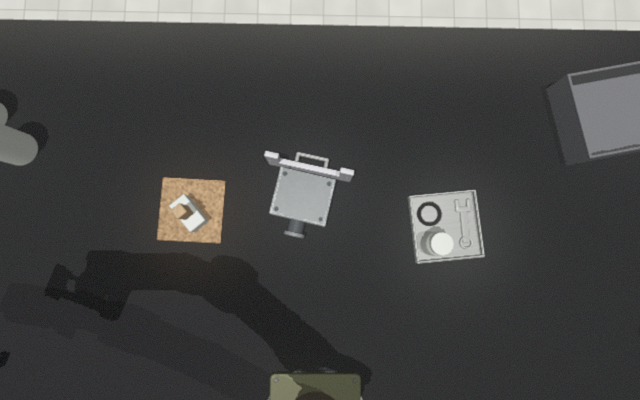

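View pics/side0.png

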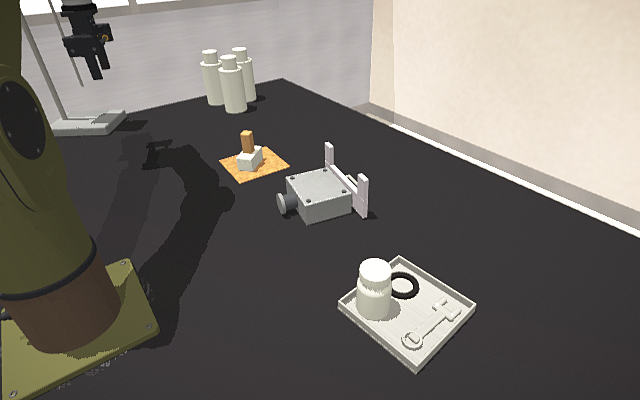

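The top view shows the mat and mallet at about (190,210), the box at (303,196), the lugs at (271,158) and (346,175), and the tray at (445,227). The side view confirms the layout.

```bash
cat >> h.py <<'E'
def rect(P):
    (c,s,a)=cv2.minAreaRect(P[:,:2].astype(np.float32)); return np.round(c,1),np.round(s,1),round(a,1)
def fit(W):
    "box frame & cassette from top cloud"
    X,Y,Z=W[...,0],W[...,1],W[...,2]
    reg=(X>330)&(X<620)&(Y<160)&(Y>-130)
    b=reg&(Z>47)&(Z<56)
    l=reg&(Z>92)&(Z<108)
    return W[b],W[l]
E
python3 - <<'E'
from h import *
z=np.load('top0.npz');W=z['W'];im=z['im'];X,Y,Z=W[...,0],W[...,1],W[...,2]
def comps(m,mn=8):
    n,lab,st,ce=cv2.connectedComponentsWithStats(m.astype(np.uint8))
    for i in range(1,n):
        if st[i,4]>=mn: P=W[lab==i]; print('  ',st[i,4],rect(P),'mean',np.nanmean(P,0).round(1),'px',ce[i].round())
print('z bench',np.nanmedian(Z[300:340,480:600]))
reg=(X>300)&(X<650)&(abs(Y)<420)
for a,b in((46,58),(94,110),(36,46)): print(a,b);comps(reg&(Z>a)&(Z<b))
hsv=cv2.cvtColor(im,cv2.COLOR_RGB2HSV)
print(hsv[185,170],hsv[208,181],hsv[218,195])
m=(hsv[...,1]>70)&(hsv[...,0]<25)&(hsv[...,2]>80);m[:170]=0;m[250:]=0;m[:,:150]=0;m[:,230:]=0
print('mat',rect(W[m&(Z<12)]))
E
```

```text
z bench 0.288761081207616
46 58
   349 (array([573. ,  18.3]), array([174.8,  12.8]), 78.1) mean [572.4  18.5  51.6] px [309. 167.]
   2695 (array([503.2,  33.7]), array([130. , 114.6]), 77.6) mean [504.6  33.2  52. ] px [303. 196.]
   27 (array([465.1, 289.8]), array([18.2, 35. ]), 85.6) mean [463.  289.6  51.2] px [190. 213.]
   45 (array([420.8,  52.2]), array([30.4, 12.2]), 76.6) mean [419.1  52.7  49.2] px [293. 233.]
   36 (array([ 400.2, -254. ]), array([16.3, 50.1]), 88.9) mean [ 399.5 -251.    51.2] px [427. 243.]
94 110
   81 (array([590.3, 101.1]), array([30.2, 12. ]), 77.9) mean [589.6 100.6 101.3] px [272. 154.]
   77 (array([555.7, -64.8]), array([29.1, 12.2]), 77.2) mean [555.  -64.7 101.3] px [347. 171.]
   148 (array([464.8, 298.6]), array([26.2, 26.2]), 40.4) mean [464.7 297.8  99.5] px [179. 210.]
   211 (array([ 400.2, -273.5]), array([45.5, 45.9]), 57.8) mean [ 399.8 -273.3   95.3] px [442. 243.]
36 46
   9 (array([581.4,  87.8]), array([19.6,  1. ]), 78.9) mean [581.5  87.6  41.2] px [280. 163.]
   9 (array([574.3,  66.1]), array([12.3,  6. ]), 77.1) mean [575.4  66.   40.1] px [289. 166.]
   12 (array([557.5, -21.9]), array([17.4,  6.3]), 49.9) mean [556.3 -22.8  41.5] px [327. 175.]
   8 (array([552.7, -51.9]), array([16.4,  0.7]), 77.6) mean [552.6 -51.9  39.6] px [340. 176.]
   430 (array([465. , 298.8]), array([80.9, 44.8]), 40.4) mean [462.6 292.2  42.6] px [190. 213.]
   189 (array([433.2,  49.3]), array([43.7, 38.1]), 77.6) mean [434.2  48.5  42. ] px [296. 227.]
   10 (array([ 391.7, -247.5]), array([16.7,  1.6]), 18.3) mean [ 392.3 -247.4   39.9] px [424. 246.]
[ 16  90 192] [ 17  76 212] [ 38   4 234]
mat (array([474.5, 302.4]), array([156.2, 153.5]), 87.6)
```

```bash
cat > go.py <<'E'
# go.py x y z yaw(of tool y, deg): prints remaining shift/turn in tool axes & units
import sys; from h import *; from scipy.spatial.transform import Rotation as Ro
s=r.get_state(); q=s['ee_rot']; R=Ro.from_quat([q[1],q[2],q[3],q[0]]).as_matrix()
x,y,z,a=map(float,sys.argv[1:5]); a=np.radians(a)
G=np.column_stack([[-np.sin(a),np.cos(a),0],[np.cos(a),np.sin(a),0],[0,0,-1]])
d=np.array([x,y,z])-s['position']
print('units now-axes',(R.T@d/50).round(3),'goal-axes',(G.T@d/50).round(3),'turn',(np.degrees(Ro.from_matrix(R.T@G).as_rotvec())/8).round(3))
print(round(s['time'],1),np.round(s['position'],1),'F',np.round(s['force'],2),'q',np.round(s['qpos'],2),'w',round(s['grip_width'],1))
E
python3 go.py 464.8 298.6 160 40.4
python3 -m inch '[[[0,0,0,0,0,0,0.93],[0,0,0,0,0,0,0.93],[0,0,0,0,0,0,0.93],[0,0,0,0,0,0,0.93]]]'
python3 go.py 464.8 298.6 160 40.4
```

```text
units now-axes [-6.685 -3.69   1.567] goal-axes [-7.637  0.086  1.56 ] turn [-0.011  0.004  3.695]
0.1 [214.1 586.6 238. ] F [ 0.27  0.6  -0.15] q [-1.19  0.69 -0.19  1.57  0.16  0.9  -0.22] w 88.1
time: 0.5
position: [213.8, 584.9, 235.8]
ee_rot: [0.0, 0.43, 0.903, -0.003]
force: [0.3, 0.9, -0.1]
grip_width: 87.7
units now-axes [-7.606  0.293  1.537] goal-axes [-7.615  0.112  1.517] turn [-0.042  0.02  -0.162]
0.5 [213.8 584.9 235.8] F [ 0.3   0.88 -0.11] q [-1.27  0.69 -0.04  1.57  0.03  0.89 -0.64] w 87.7
```

```bash
python3 -m inch '[[[0,-0.9,0.02,0.1,0,0,-0.1],[0,-0.9,0.02,0.1,0,0,0],[0,-0.9,0.02,0.1,0,0,0],[0,-0.9,0.02,0.1,0,0,0],[0,-0.9,0.02,0.1,0,0,0],[0,-0.9,0.02,0.1,0,0,0],[0,-0.9,0.02,0.1,0,0,0]]]'
python3 go.py 464.8 298.6 160 40.4
```

```text
time: 1.2
position: [419.1, 347.8, 196.9]
ee_rot: [-0.003, 0.416, 0.909, -0.003]
force: [0.3, 0.8, -1.1]
grip_width: 88.1
units now-axes [-1.345  0.054  0.732] goal-axes [-1.342  0.059  0.738] turn [-0.056 -0.027  0.057]
1.2 [419.1 347.8 196.9] F [ 0.32  0.76 -1.09] q [-0.72  0.64 -0.1   1.85  0.09  0.66 -0.15] w 88.1
```

```bash
python3 -m inch '[[[0,-0.7,0.03,0.3,0,0,0],[0,-0.6,0.02,0.3,-0.05,0,0.05],[0,0,0,0,0,0,0]]]'
python3 go.py 464.8 298.6 58 40.4
python3 - <<'E'
from h import *
im,d,c=grab('wrist'); save(im,'w1.png'); W=cloud(d,c); Z=W[...,2]
m=(Z>94)&(Z<108)&(np.hypot(W[...,0]-465,W[...,1]-299)<50); print(m.sum(), rect(W[m]))
m=(Z>37)&(Z<48)&(np.hypot(W[...,0]-465,W[...,1]-299)<60); print(m.sum(), rect(W[m]))
E
```

```text
time: 1.5
position: [469.7, 289.4, 164.5]
ee_rot: [0.0, 0.425, 0.905, -0.002]
force: [0.4, -0.9, -0.6]
grip_width: 88.1
units now-axes [0.208 0.048 2.13 ] goal-axes [0.204 0.044 2.13 ] turn [-0.023  0.012 -0.086]
1.5 [469.7 289.4 164.5] F [ 0.4  -0.93 -0.63] q [-0.58  0.7  -0.09  1.86  0.11  0.59 -0.05] w 88.1
1383 (array([466.9, 300.5]), array([25.9, 25.8]), 41.0)
3322 (array([467. , 300.4]), array([79.9, 44.2]), 39.9)
```

View pics/w1.png

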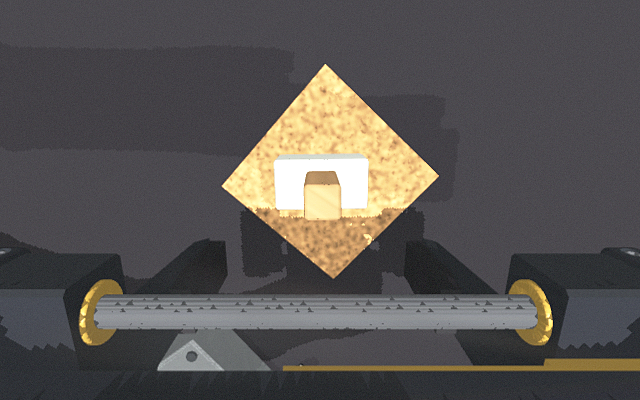

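The wrist view shows the mallet head square with the jaws, its handle at about (322,195).

```bash
python3 -m inch '[[[0,0.2,0.07,0.4,0,0,0],[0,0,0,0.5,0,0,0],[0,0,0,0.4,0,0,0]]]'
python3 go.py 466 299.5 58 40.4
```

```text
time: 1.85
position: [464.6, 308.0, 101.8]
ee_rot: [-0.0, 0.422, 0.907, 0.004]
force: [-0.0, 0.6, -0.5]
grip_width: 88.1
units now-axes [-0.15  -0.094  0.875] goal-axes [-0.147 -0.089  0.876] turn [ 0.049 -0.027 -0.042]
1.9 [464.6 308.  101.8] F [-0.02  0.59 -0.46] q [-0.62  0.8  -0.08  1.89  0.12  0.45 -0.09] w 88.1
```

```bash
python3 -m inch '[[[0,-0.12,-0.08,0.2,0.05,0,-0.04],[0,0,0,0.3,0,0,0],[0,0,0,0.3,0,0,0],[0,0,0,0,0,0,0]]]'
python3 go.py 466 299.5 58 40.4
```

```text
time: 2.25
position: [461.2, 304.8, 59.7]
ee_rot: [-0.004, 0.415, 0.91, -0.0]
force: [-0.3, -0.6, -0.7]
grip_width: 88.1
units now-axes [-0.143  0.003  0.033] goal-axes [-0.142  0.004  0.034] turn [-0.025 -0.053  0.064]
2.2 [461.2 304.8  59.7] F [-0.28 -0.6  -0.72] q [-0.62  0.87 -0.07  1.91  0.14  0.37 -0.08] w 88.1
```

```bash
python3 -m inch '[[[0,-0.14,0,0.03,0,0,0.05],[0,0,0,0,0,-0.04,0],[0,0,0,0,0,0,0]]]'
python3 go.py 466 299.5 58 40.4
```

```text
time: 2.55
position: [466.7, 300.5, 60.1]
ee_rot: [-0.001, 0.418, 0.908, 0.0]
force: [0.2, 0.7, -0.7]
grip_width: 88.2
units now-axes [-0.006 -0.023  0.043] goal-axes [-0.006 -0.023  0.043] turn [-0.006 -0.013  0.02 ]
2.5 [466.7 300.5  60.1] F [ 0.19  0.72 -0.65] q [-0.61  0.87 -0.07  1.91  0.14  0.37 -0.08] w 88.2
```

```bash
python3 -m inch '[[[0.5,0,0,0.04,0,0,0],[0.8,0,0,0,0,0,0],[1,0,0,0,0,0,0],[1,0,0,0,0,0,0],[1,0,0,0,0,0,0],[1,0,0,0,0,0,0]]]' 55
python3 go.py 466 299.5 58 40.4
```

```text
time: 3.15
position: [467.5, 301.0, 59.6]
ee_rot: [-0.0, 0.418, 0.908, 0.001]
force: [-0.1, -0.3, 0.2]
grip_width: 41.5
units now-axes [-0.004 -0.042  0.033] goal-axes [-0.004 -0.042  0.033] turn [ 0.014 -0.011  0.02 ]
3.1 [467.5 301.   59.6] F [-0.1  -0.35  0.21] q [-0.61  0.87 -0.07  1.91  0.14  0.37 -0.08] w 41.5
```

```bash
python3 -m inch '[[[1,0,0,0,0,0,0],[1,0,0,0,0,0,0],[1,0,0,0,0,0,0],[1,0,0,0,0,0,0],[1,0,0,-0.4,0,0,0],[1,0,0,-0.4,0,0,0],[1,0,0,-0.4,0,0,0],[1,0,0,-0.4,0,0,0],[1,0,0,0,0,0,0]]]'
python3 go.py 466 299.5 140 -12.4
```

```text
time: 4.05
position: [465.2, 299.3, 139.4]
ee_rot: [-0.002, 0.418, 0.908, -0.002]
force: [1.3, 0.2, -2.5]
grip_width: 25.5
units now-axes [-0.007  0.015 -0.011] goal-axes [ 0.008  0.015 -0.011] turn [-4.500e-02  5.000e-03  6.623e+00]
4.0 [465.2 299.3 139.4] F [ 1.33  0.15 -2.46] q [-0.6   0.74 -0.1   1.87  0.12  0.54 -0.06] w 25.5
```

Gripped and lifted; now turn and move behind the left lug.

```bash
python3 -m inch '[[[1,0,0,0,0,0,0.83],[1,0,0,0,0,0,0.83],[1,0,0,0,0,0,0.83],[1,0,0,0,0,0,0.83],[1,0,0,0,0,0,0.83],[1,0,0,0,0,0,0.83],[1,0,0,0,0,0,0.83],[1,0,0,0,0,0,0.83],[1,0,0,0,0,0,0]]]'
python3 go.py 510 119 125 -12.4
```

```text
time: 4.95
position: [459.6, 295.1, 128.6]
ee_rot: [-0.0, 0.791, 0.611, -0.011]
force: [-0.9, -0.1, -3.7]
grip_width: 25.6
units now-axes [-3.151  1.866  0.101] goal-axes [-3.223  1.74   0.071] turn [-0.101  0.123 -0.281]
5.0 [459.6 295.1 128.6] F [-0.86 -0.08 -3.73] q [-0.75  0.76  0.16  1.89 -0.23  0.53 -0.69] w 25.6
```

```bash
python3 -m inch '[[[1,-0.6,0.35,0,-0.1,0.12,-0.3],[1,-0.6,0.35,0,0,0,0],[1,-0.6,0.35,0,0,0,0],[1,-0.6,0.35,0,0,0,0],[1,-0.5,0.2,0,0,0,0],[1,0,0,0,0,0,0]]]'
python3 go.py 526 115.5 115.6 -12.4
```

```text
time: 5.55
position: [506.1, 132.4, 123.0]
ee_rot: [-0.001, 0.77, 0.638, -0.003]
force: [-0.7, 0.2, -3.3]
grip_width: 25.4
units now-axes [-0.257  0.455  0.148] goal-axes [-0.244  0.462  0.149] turn [-0.031  0.027  0.212]
5.5 [506.1 132.4 123. ] F [-0.69  0.2  -3.33] q [-0.4   0.74  0.08  1.98 -0.13  0.43 -0.4 ] w 25.4
```

```bash
python3 -m inch '[[[1,-0.24,0.2,0.07,0,0,0.2],[1,0,0.1,0.07,0,0,0],[1,0,0.05,0,0,0,0],[1,0,0,0,0,0,0]]]'
python3 go.py 526 115.5 115.6 -12.4
python3 - <<'E'
from h import *
im,d,c=grab('side'); save(cv2.resize(im[110:260,230:430],(800,600)),'s2.png')
E
```

```text
time: 5.95
position: [520.1, 118.9, 113.7]
ee_rot: [-0.002, 0.776, 0.63, -0.004]
force: [-0.5, -0.3, -2.8]
grip_width: 25.5
units now-axes [-0.042  0.129 -0.04 ] goal-axes [-0.041  0.13  -0.039] turn [-0.057  0.023  0.07 ]
6.0 [520.1 118.9 113.7] F [-0.54 -0.35 -2.83] q [-0.36  0.77  0.08  1.95 -0.14  0.44 -0.38] w 25.5
```

View pics/s2.png

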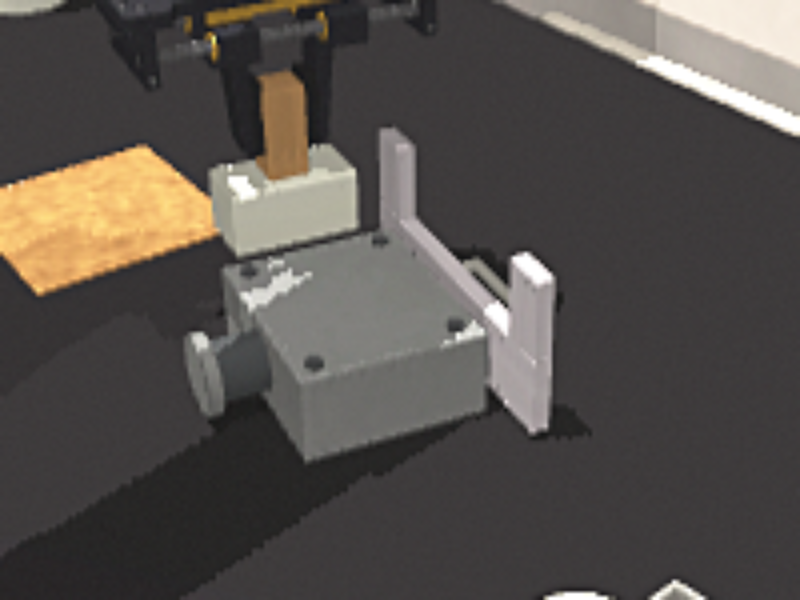

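```bash
cat > st.py <<'E'
import sys; from h import *; from scipy.spatial.transform import Rotation as Ro
O=np.array([503.2,33.7]); A=np.radians(-12.4); bx=np.array([np.cos(A),np.sin(A)]); by=np.array([-bx[1],bx[0]])
s=r.get_state(); q=s['ee_rot']; R=Ro.from_quat([q[1],q[2],q[3],q[0]]).as_matrix()
p=s['position'][:2]-O; f=np.array(s['force'])
G=np.column_stack([[by[0],by[1],0],[bx[0],bx[1],0],[0,0,-1]])
print('t',round(s['time'],2),'s %.1f lat %.1f z %.1f'%(p@bx,p@by,s['position'][2]),'Fx %.2f Fy %.2f'%(f[:2]@bx,f[:2]@by),'turn',(np.degrees(Ro.from_matrix(R.T@G).as_rotvec())/8).round(2))
if len(sys.argv)>1:
    im,d,c=grab('top'); W=cloud(d,c); X,Y,Z=W[...,0],W[...,1],W[...,2]
    x=(W[...,:2]-O)@bx; y=(W[...,:2]-O)@by
    C={}
    for n,sg in(('L',1),('R',-1)):
        m=(Z>98)&(Z<105)&(x>55)&(x<125)&(abs(y-sg*85)<22); m=cv2.morphologyEx(m.astype(np.uint8),cv2.MORPH_OPEN,np.ones((2,2)))>0
        if m.sum()>40: C[n]=np.array(cv2.minAreaRect(np.stack([x[m],y[m]],1).astype(np.float32))[0]); print(n,m.sum(),C[n].round(1),end=' ')
    pl=(Z>48)&(Z<56)&(x>62)&(x<125)&(abs(y)<66)
    if pl.sum()>100: print('plate',pl.sum(),[v if np.isscalar(v) else np.round(v,1).tolist() for v in cv2.minAreaRect(np.stack([x[pl],y[pl]],1).astype(np.float32))],end=' ')
    if len(C)==2:
        v=C['L']-C['R']; print('yaw deg %.2f mid x %.1f gap %.1f'%(np.degrees(np.arctan2(-v[0],v[1])),(C['L']+C['R'])[0]/2,(C['L']+C['R'])[0]/2-61))
    b=(Z>48)&(Z<54)&(x<57)&(x>-57)&(abs(y)<68)
    ii=[]
    # box yaw and faces from row-wise side edges
    for lo in range(-45,50,5):
        k=b&(x>lo)&(x<lo+5)
        if k.sum()>20: ii.append((lo+2.5,y[k].max(),y[k].min()))
    ii=np.array(ii)
    if len(ii)>5: print('box side slopes deg',[round(float(np.degrees(np.polyfit(ii[:,0],ii[:,j],1)[0])),2) for j in(1,2)],'y mid',((ii[:,1]+ii[:,2])/2).mean().round(1),'x',np.nanpercentile(x[b],[.2,99.8]).round(1))
E
python3 -m inch '[[[1,-0.03,0.15,-0.03,-0.05,0.02,0.07],[1,0,0.12,0,0,0,0],[1,0,0.05,0,0,0,0],[1,0,0,0,0,0,0]]]'
python3 st.py 1
```

```text
time: 6.4
position: [535.9, 117.0, 115.4]
ee_rot: [-0.001, 0.778, 0.628, 0.0]
force: [-0.5, 0.2, -2.3]
grip_width: 25.4
t 6.4 s 14.1 lat 88.4 z 115.4 Fx -0.56 Fy 0.11 turn [-0.01 -0.01  0.03]
R 73 [ 74.8 -93.1] plate 295 [[71.5, -0.0], [12.8, 131.6], 0.22109544277191162] box side slopes deg [-0.24, -0.53] y mid 0.0 x [-52.7  56.6]
```

```bash
python3 -m inch '[[[1,-0.06,0.1,0,0,0,0.03],[1,0,0.03,0,0,0,0],[1,0,0,0,0,0,0]]]'
python3 st.py; python3 -m inch '[[[1,0,0.03,0,0,0,0],[1,0,0.03,0,0,0,0],[1,0,0.03,0,0,0,0]]]'
python3 st.py
```

```text
time: 6.75
position: [541.6, 112.3, 115.4]
ee_rot: [-0.001, 0.779, 0.627, -0.0]
force: [-0.4, -0.4, -3.7]
grip_width: 25.5
t 6.75 s 20.6 lat 85.0 z 115.4 Fx -0.31 Fy -0.45 turn [-0.01 -0.01  0.  ]
time: 7.05
position: [545.8, 111.2, 115.3]
ee_rot: [-0.001, 0.779, 0.627, -0.0]
force: [-0.7, 0.7, -2.3]
grip_width: 25.7
t 7.05 s 25.0 lat 84.8 z 115.3 Fx -0.82 Fy 0.51 turn [-0.02 -0.01  0.  ]
```

```bash
for i in 1; do python3 -m inch '[[[1,0,0.03,0,0,0,0],[1,0,0.03,0,0,0,0]]]'; python3 st.py; python3 -m inch '[[[1,0,0.03,0,0,0,0],[1,0,0.03,0,0,0,0]]]'; python3 st.py 1; done
```

```text
time: 7.25
position: [547.3, 110.8, 115.1]
ee_rot: [-0.002, 0.779, 0.627, -0.002]
force: [-4.8, 1.5, -0.3]
grip_width: 25.7
t 7.25 s 26.5 lat 84.8 z 115.1 Fx -5.02 Fy 0.47 turn [-0.04 -0.    0.01]
time: 7.45
position: [547.4, 110.8, 114.7]
ee_rot: [-0.004, 0.779, 0.628, -0.004]
force: [-5.2, 0.4, -0.6]
grip_width: 25.4
t 7.45 s 26.6 lat 84.8 z 114.7 Fx -5.14 Fy -0.74 turn [-0.09  0.01  0.02]
R 69 [ 74.7 -93.5] plate 297 [[71.5, 0.1], [13.0, 131.8], 0.4394029974937439] box side slopes deg [-2.07, -0.32] y mid -0.9 x [-52.7  56.8]
```

Force is bounded by the row's commanded shift (1.5 mm gives about 5 N), so about 2.5 mm per row should slide it without exceeding the limit even when jammed.

```bash
python3 -m inch '[[[1,0,0.045,-0.01,-0.08,0,0.02],[1,0,0.045,0,0,0,0]]]'; python3 st.py; python3 -m inch '[[[1,0,0.05,0,0,0,0],[1,0,0.05,0,0,0,0]]]'; python3 st.py
```

```text
time: 7.7
position: [547.7, 110.8, 114.1]
ee_rot: [-0.003, 0.779, 0.627, -0.004]
force: [-5.9, 2.6, 0.1]
grip_width: 25.5
t 7.7 s 26.9 lat 84.9 z 114.1 Fx -6.32 Fy 1.30 turn [-0.07  0.02  0.01]
time: 7.9
position: [548.3, 110.7, 113.4]
ee_rot: [-0.006, 0.778, 0.628, -0.007]
force: [-7.1, 1.9, 1.1]
grip_width: 25.8
t 7.9 s 27.6 lat 84.9 z 113.4 Fx -7.35 Fy 0.37 turn [-0.13  0.03  0.02]
```

```bash
python3 -m inch '[[[1,0,0.055,-0.03,-0.1,0,0.02],[1,0,0.055,-0.02,-0.05,0,0]]]'; python3 st.py; python3 -m inch '[[[1,0,0.06,-0.02,-0.05,0,0],[1,0,0.06,-0.02,-0.05,0,0]]]'; python3 st.py
```

```text
time: 8.1
position: [548.5, 110.5, 113.9]
ee_rot: [-0.001, 0.779, 0.627, -0.005]
force: [-5.4, 2.5, -4.7]
grip_width: 25.5
t 8.1 s 27.7 lat 84.7 z 113.9 Fx -5.84 Fy 1.26 turn [-0.06  0.04  0.01]
time: 8.3
position: [548.4, 110.5, 113.9]
ee_rot: [0.0, 0.778, 0.628, -0.005]
force: [-5.2, 1.6, -5.0]
grip_width: 25.8
t 8.3 s 27.7 lat 84.7 z 113.9 Fx -5.42 Fy 0.45 turn [-0.04  0.06  0.02]
```

```bash
python3 -m inch '[[[1,0,0.065,-0.01,0,0,0.02],[1,0,0.065,-0.01,0,0,0]]]'; python3 st.py; python3 -m inch '[[[1,0,0.07,-0.01,0,0,0],[1,0,0.07,-0.01,0,0,0]]]'; python3 st.py
```

```text
time: 8.5
position: [549.3, 110.5, 113.7]
ee_rot: [-0.003, 0.779, 0.627, -0.009]
force: [-6.4, 1.3, 1.0]
grip_width: 25.3
t 8.5 s 28.6 lat 84.9 z 113.7 Fx -6.56 Fy -0.07 turn [-0.12  0.08  0.01]
time: 8.7
position: [550.7, 110.2, 113.7]
ee_rot: [-0.007, 0.778, 0.628, -0.014]
force: [-8.0, 2.6, 1.6]
grip_width: 25.6
t 8.7 s 30.0 lat 84.9 z 113.7 Fx -8.36 Fy 0.78 turn [-0.2   0.09  0.02]
```

```bash
python3 -m inch '[[[1,0,0.07,-0.01,0,0,0],[1,0,0.07,-0.01,0,0,0]]]'; python3 st.py; python3 -m inch '[[[1,0,0.07,-0.01,0,0,0],[1,0,0.07,-0.01,0,0,0]]]'; python3 st.py 1
```

```text
time: 8.9
position: [552.2, 109.9, 113.8]
ee_rot: [-0.011, 0.778, 0.628, -0.018]
force: [-7.0, 2.6, 1.5]
grip_width: 25.5
t 8.9 s 31.5 lat 85.0 z 113.8 Fx -7.43 Fy 1.00 turn [-0.29  0.1   0.03]
time: 9.1
position: [553.6, 109.6, 113.8]
ee_rot: [-0.015, 0.778, 0.628, -0.022]
force: [-7.2, 2.5, 0.5]
grip_width: 25.3
t 9.1 s 32.9 lat 85.0 z 113.8 Fx -7.54 Fy 0.87 turn [-0.37  0.12  0.03]
R 69 [ 71.6 -93.4] plate 298 [[73.3, -0.5], [131.1, 12.8], 87.84397888183594] box side slopes deg [-3.08, -0.01] y mid -1.0 x [-52.8  56.7]
```

```bash
python3 -m inch '[[[1,0,0.07,-0.01,0,0,0],[1,0,0.07,-0.01,0,0,0]]]'; python3 st.py; python3 -m inch '[[[1,0,0.07,-0.01,0,0,0],[1,0,0.07,-0.01,0,0,0]]]'; python3 st.py
```

```text
time: 9.35
position: [554.4, 109.5, 113.6]
ee_rot: [-0.019, 0.777, 0.628, -0.027]
force: [-9.0, 2.1, 1.6]
grip_width: 25.7
t 9.35 s 33.7 lat 85.0 z 113.6 Fx -9.26 Fy 0.13 turn [-0.46  0.13  0.04]
time: 9.55
position: [554.7, 109.4, 113.4]
ee_rot: [-0.024, 0.777, 0.628, -0.033]
force: [-8.3, 2.5, 2.1]
grip_width: 25.4
t 9.55 s 34.0 lat 85.0 z 113.4 Fx -8.62 Fy 0.66 turn [-0.56  0.15  0.04]
```

Jamming begins, so back off, straighten, and cross to the right lug.

```bash
python3 -m inch '[[[1,0,-0.3,-0.08,-0.5,0.15,0],[1,0,-0.25,-0.05,0,0,0],[1,-0.5,-0.05,0,0,0,0],[1,-0.7,0,0,0,0,0],[1,-0.7,0,0,0,0,0],[1,-0.7,0,0,0,0,0],[1,-0.5,0,0,0,0,0],[1,0,0,0,0,0,0]]]'; python3 st.py 1
```

```text
time: 10.35
position: [503.4, -40.7, 122.1]
ee_rot: [0.003, 0.777, 0.629, 0.005]
force: [-0.6, 0.8, -2.7]
grip_width: 25.4
t 10.35 s 16.2 lat -72.7 z 122.1 Fx -0.76 Fy 0.70 turn [ 0.08 -0.03  0.05]
L 65 [76.1 82.7] plate 173 [[75.1, 27.1], [77.5, 12.4], 88.12306213378906] box side slopes deg [8.08, -4.7] y mid 33.8 x [-27.1  56.8]
```

```bash
python3 -m inch '[[[1,-0.2,0.0,0.08,0.08,-0.03,0.05],[1,-0.05,0,0.05,0,0,0],[1,0,0.05,0,0,0,0]]]'; python3 st.py;  python3 -m inch '[[[1,0,0.04,0,0,0,0],[1,0,0.04,0,0,0,0],[1,0,0.03,0,0,0,0]]]'; python3 st.py
```

```text
time: 10.7
position: [506.8, -49.6, 115.2]
ee_rot: [0.0, 0.778, 0.629, 0.002]
force: [-0.5, -0.1, -3.0]
grip_width: 25.7
t 10.7 s 21.4 lat -80.6 z 115.2 Fx -0.51 Fy -0.17 turn [ 0.02 -0.02  0.04]
time: 11.0
position: [511.3, -48.8, 114.7]
ee_rot: [-0.002, 0.777, 0.63, 0.001]
force: [-3.9, -1.2, -1.2]
grip_width: 25.6
t 11.0 s 25.6 lat -78.8 z 114.7 Fx -3.56 Fy -1.99 turn [-0.01 -0.02  0.05]
```

```bash
python3 -m inch '[[[1,-0.02,0.06,-0.01,0,0,0],[1,-0.02,0.06,-0.01,0,0,0],[1,0,0.07,-0.01,0,0,0],[1,0,0.07,-0.01,0,0,0]]]'; python3 st.py;  python3 -m inch '[[[1,0,0.07,-0.01,0,0,0],[1,0,0.07,-0.01,0,0,0],[1,0,0.07,-0.01,0,0,0],[1,0,0.07,-0.01,0,0,0]]]'; python3 st.py 1
```

```text
time: 11.4
position: [512.9, -49.4, 115.3]
ee_rot: [-0.011, 0.776, 0.631, -0.007]
force: [-5.2, 0.4, 0.9]
grip_width: 25.5
t 11.4 s 27.3 lat -79.1 z 115.3 Fx -5.14 Fy -0.68 turn [-0.19 -0.02  0.08]
time: 11.8
position: [514.8, -50.0, 115.8]
ee_rot: [-0.021, 0.775, 0.631, -0.016]
force: [-5.3, 1.8, 1.3]
grip_width: 25.5
t 11.8 s 29.3 lat -79.2 z 115.8 Fx -5.59 Fy 0.58 turn [-0.37 -0.01  0.09]
L 69 [85.4 82.6] plate 191 [[75.3, 23.0], [86.1, 12.5], 88.9263687133789]
```

```bash
python3 -m inch '[[[1,0,0.09,0,-0.08,0,0.03],[1,0,0.09,0,-0.08,0,0.03],[1,0,0.09,0,-0.06,0,0]]]'; python3 st.py;  python3 -m inch '[[[1,0,0.09,0,-0.06,0,0],[1,0,0.09,0,-0.06,0,0],[1,0,0.09,0,-0.06,0,0]]]'; python3 st.py 1
```

```text
time: 12.15
position: [518.8, -50.9, 114.2]
ee_rot: [-0.016, 0.778, 0.628, -0.013]
force: [-7.2, 1.0, 0.4]
grip_width: 25.2
t 12.15 s 33.4 lat -79.3 z 114.2 Fx -7.23 Fy -0.55 turn [-0.29  0.01  0.03]
time: 12.45
position: [520.6, -51.5, 112.5]
ee_rot: [-0.014, 0.777, 0.629, -0.013]
force: [-7.4, 0.7, 0.8]
grip_width: 25.8
t 12.45 s 35.3 lat -79.5 z 112.5 Fx -7.34 Fy -0.94 turn [-0.28  0.02  0.05]
L 66 [73.6 82.7] plate 181 [[76.2, 26.2], [12.9, 79.3], 1.6893373727798462]
```

```bash
python3 -m inch '[[[1,0,0.09,-0.03,-0.06,0,0.03],[1,0,0.09,-0.02,-0.06,0,0],[1,0,0.09,-0.02,-0.06,0,0]]]'; python3 st.py;  python3 -m inch '[[[1,0,0.09,-0.02,-0.06,0,0],[1,0,0.09,-0.02,-0.06,0,0]]]'; python3 st.py 1
```

```text
time: 12.8
position: [520.9, -51.5, 112.7]
ee_rot: [-0.015, 0.777, 0.629, -0.015]
force: [-7.0, 0.8, -0.1]
grip_width: 25.5
t 12.8 s 35.6 lat -79.4 z 112.7 Fx -6.97 Fy -0.70 turn [-0.3   0.04  0.05]
time: 13.0
position: [521.0, -51.6, 112.8]
ee_rot: [-0.015, 0.776, 0.63, -0.017]
force: [-6.7, 1.4, -1.4]
grip_width: 25.5
t 13.0 s 35.7 lat -79.5 z 112.8 Fx -6.83 Fy -0.02 turn [-0.32  0.05  0.06]
L 62 [73.3 82.9] plate 172 [[76.1, 28.5], [12.7, 73.8], 1.9778127670288086]
```

```bash
python3 -m inch '[[[1,0,-0.3,-0.1,-0.3,0.05,0.05],[1,0,-0.2,-0.05,0,0,0],[1,0.5,-0.05,0,0,0,0],[1,0.7,0,0,0,0,0],[1,0.7,0,0,0,0,0],[1,0.7,0,0,0,0,0],[1,0.7,0,0,0,0,0],[1,0,0,0,0,0,0]]]'; python3 st.py 1
```

```text
time: 13.85
position: [537.3, 122.6, 122.6]
ee_rot: [0.002, 0.779, 0.627, 0.005]
force: [0.1, 0.7, -2.7]
grip_width: 25.2
t 13.85 s 14.2 lat 94.2 z 122.6 Fx -0.01 Fy 0.74 turn [ 0.07 -0.04  0.01]
R 70 [ 83.9 -93.7] plate 293 [[77.2, 0.0], [12.7, 131.3], 1.896854281425476] box side slopes deg [-0.22, -0.42] y mid -0.0 x [-52.8  56.7]
```

```bash
python3 -m inch '[[[1,-0.12,0.1,0.08,0.07,-0.04,0.02],[1,-0.08,0.05,0.06,0,0,0],[1,0,0.05,0,0,0,0],[1,0,0.04,0,0,0,0]]]'; python3 st.py;  python3 -m inch '[[[1,0,0.04,0,0,0,0],[1,0,0.05,0,-0.02,0,0],[1,0,0.07,-0.01,-0.04,0,0]]]'; python3 st.py
```

```text
time: 14.3
position: [547.7, 101.5, 115.1]
ee_rot: [0.002, 0.782, 0.623, -0.003]
force: [0.6, 0.4, -2.0]
grip_width: 25.5
t 14.3 s 28.9 lat 75.7 z 115.1 Fx 0.48 Fy 0.51 turn [-0.01  0.05 -0.07]
time: 14.6
position: [548.7, 100.2, 114.6]
ee_rot: [-0.0, 0.782, 0.623, -0.006]
force: [-5.4, 3.2, -1.1]
grip_width: 25.4
t 14.6 s 30.2 lat 74.7 z 114.6 Fx -5.97 Fy 1.99 turn [-0.06  0.06 -0.06]
```

```bash
python3 -m inch '[[[1,0.03,0.09,-0.01,-0.06,0,-0.04],[1,0.02,0.09,-0.01,-0.06,0,0],[1,0,0.09,-0.01,-0.06,0,0],[1,0,0.09,-0.01,-0.06,0,0]]]'; python3 st.py;  python3 -m inch '[[[1,0,0.09,-0.01,-0.06,0,0],[1,0,0.09,-0.01,-0.06,0,0],[1,0,0.09,-0.01,-0.06,0,0],[1,0,0.09,-0.01,-0.06,0,0]]]'; python3 st.py 1
```

```text
time: 15.0
position: [552.6, 99.5, 114.4]
ee_rot: [0.004, 0.779, 0.627, -0.007]
force: [-6.2, 3.4, 0.4]
grip_width: 25.4
t 15.0 s 34.2 lat 74.8 z 114.4 Fx -6.81 Fy 1.98 turn [-0.02  0.11  0.01]
time: 15.4
position: [554.3, 99.2, 114.1]
ee_rot: [0.006, 0.777, 0.629, -0.008]
force: [-6.6, 2.5, 1.1]
grip_width: 25.9
t 15.4 s 35.8 lat 74.9 z 114.1 Fx -6.96 Fy 1.01 turn [-0.01  0.15  0.04]
R 67 [ 80.5 -93.8] plate 265 [[79.0, -4.6], [121.9, 12.4], 89.29291534423828] box side slopes deg [-8.15, -0.41] y mid -4.8 x [-52.8  56.8]
```

```bash
python3 -m inch '[[[1,0,0.1,-0.01,-0.05,-0.03,0.03],[1,0,0.1,-0.01,-0.05,-0.03,0],[1,0,0.1,-0.01,-0.05,0,0],[1,0,0.1,-0.01,-0.05,0,0]]]'; python3 st.py;  python3 -m inch '[[[1,0,0.1,-0.01,-0.05,0,0],[1,0,0.1,-0.01,-0.05,0,0]]]'; python3 st.py 1
```

```text
time: 15.85
position: [557.3, 98.8, 113.8]
ee_rot: [0.008, 0.777, 0.629, -0.015]
force: [-8.2, 2.0, 1.8]
grip_width: 25.7
t 15.85 s 38.8 lat 75.2 z 113.8 Fx -8.47 Fy 0.22 turn [-0.05  0.24  0.05]
time: 16.05
position: [557.6, 98.7, 113.6]
ee_rot: [0.007, 0.776, 0.63, -0.018]
force: [-9.6, 1.8, 2.5]
grip_width: 25.6
t 16.05 s 39.2 lat 75.2 z 113.6 Fx -9.73 Fy -0.34 turn [-0.09  0.27  0.06]
R 76 [ 80.1 -94. ] plate 276 [[80.2, -3.7], [123.9, 12.7], 87.74822998046875] box side slopes deg [-11.19, -0.35] y mid -4.5 x [-52.8  56.8]
```

```bash
python3 -m inch '[[[1,0,-0.3,-0.08,-0.1,0.25,0.05],[1,0,-0.25,-0.05,0,0,0],[1,-0.5,-0.05,0,0,0,0],[1,-0.7,0,0,0,0,0],[1,-0.7,0,0,0,0,0],[1,-0.7,0,0,0,0,0],[1,-0.5,0,0,0,0,0],[1,0,0,0,0,0,0]]]'; python3 st.py 1
```

```text
time: 16.9
position: [496.7, -51.1, 121.1]
ee_rot: [0.004, 0.778, 0.628, 0.004]
force: [0.5, -0.3, -3.2]
grip_width: 25.3
t 16.9 s 11.8 lat -84.2 z 121.1 Fx 0.56 Fy -0.14 turn [ 0.07 -0.01  0.03]
L 65 [82.1 82.8] plate 209 [[80.8, 19.4], [93.4, 12.8], 87.90609741210938] box side slopes deg [0.03, -4.07] y mid 21.3 x [-22.4  56.6]
```

```bash
python3 -m inch '[[[1,0,0.15,0.08,0.05,0,0.03],[1,0,0.1,0.05,0,0,0],[1,0,0.07,0,0,0,0],[1,0,0.04,0,0,0,0]]]'; python3 st.py;  python3 -m inch '[[[1,0,0.04,0,0,0,0],[1,0,0.05,0,-0.02,0,0],[1,0,0.07,-0.01,-0.04,0,0]]]'; python3 st.py
```

```text
time: 17.35
position: [517.5, -48.8, 114.0]
ee_rot: [-0.001, 0.777, 0.629, 0.003]
force: [-3.9, -0.7, -1.3]
grip_width: 25.4
t 17.35 s 31.7 lat -77.5 z 114.0 Fx -3.63 Fy -1.56 turn [ 0.02 -0.04  0.05]
time: 17.65
position: [518.4, -48.7, 113.2]
ee_rot: [-0.003, 0.777, 0.63, -0.0]
force: [-6.5, 0.8, -0.7]
grip_width: 25.3
t 17.65 s 32.5 lat -77.2 z 113.2 Fx -6.49 Fy -0.63 turn [-0.03 -0.02  0.06]
```

```bash
python3 -m inch '[[[1,-0.02,0.1,-0.02,-0.05,0,0.05],[1,-0.02,0.1,-0.02,-0.05,0,0],[1,0,0.1,-0.02,-0.05,0,0],[1,0,0.1,-0.02,-0.05,0,0],[1,0,0.1,-0.02,-0.05,0,0]]]'; python3 st.py;  python3 -m inch '[[[1,0,0.1,-0.02,-0.05,0,0],[1,0,0.1,-0.02,-0.05,0,0],[1,0,0.1,-0.02,-0.05,0,0]]]'; python3 st.py 1
```

```text
time: 18.15
position: [523.9, -50.2, 113.5]
ee_rot: [-0.004, 0.778, 0.629, -0.003]
force: [-7.2, 0.2, -1.7]
grip_width: 25.8
t 18.15 s 38.2 lat -77.5 z 113.5 Fx -7.04 Fy -1.35 turn [-0.07 -0.01  0.04]
time: 18.45
position: [526.0, -50.9, 113.8]
ee_rot: [-0.006, 0.777, 0.63, -0.006]
force: [-7.4, 0.8, -2.2]
grip_width: 25.7
t 18.45 s 40.4 lat -77.7 z 113.8 Fx -7.43 Fy -0.81 turn [-0.11  0.01  0.06]
L 70 [79.9 83.1] plate 164 [[82.2, 28.8], [12.6, 73.0], 1.2714645862579346]
```

```bash
python3 -m inch '[[[1,0,0.1,-0.01,-0.05,0,0.03],[1,0,0.1,-0.01,-0.05,0,0],[1,0,0.1,-0.01,-0.05,0,0]]]'; python3 st.py;  python3 -m inch '[[[1,0,0.1,-0.01,-0.05,0,0],[1,0,0.1,-0.01,-0.05,0,0]]]'; python3 st.py 1
```

```text
time: 18.8
position: [528.7, -51.5, 113.4]
ee_rot: [-0.006, 0.777, 0.629, -0.008]
force: [-8.2, 1.5, 1.6]
grip_width: 25.3
t 18.8 s 43.2 lat -77.7 z 113.4 Fx -8.33 Fy -0.33 turn [-0.14  0.03  0.05]
time: 19.0
position: [529.9, -51.8, 113.2]
ee_rot: [-0.007, 0.776, 0.63, -0.01]
force: [-9.0, 1.1, 2.1]
grip_width: 24.9
t 19.0 s 44.4 lat -77.8 z 113.2 Fx -9.06 Fy -0.82 turn [-0.17  0.04  0.07]
L 66 [84.3 79.5] plate 157 [[82.2, 31.2], [12.6, 68.8], 2.2402846813201904]
```

```bash
python3 -m inch '[[[1,0,-0.3,-0.1,-0.15,0.04,0.05],[1,0,-0.25,-0.05,0,0,0],[1,0.5,-0.1,0,0,0,0],[1,0.7,0,0,0,0,0],[1,0.7,0,0,0,0,0],[1,0.7,0,0,0,0,0],[1,0.5,0,0,0,0,0],[1,0,0,0,0,0,0]]]'; python3 st.py 1
```

```text
time: 19.85
position: [537.9, 114.9, 122.4]
ee_rot: [0.003, 0.778, 0.628, 0.007]
force: [0.8, -1.1, -2.3]
grip_width: 25.4
t 19.85 s 16.5 lat 86.8 z 122.4 Fx 0.97 Fy -0.92 turn [ 0.09 -0.05  0.03]
R 66 [ 92.9 -93.6] plate 296 [[84.1, -0.1], [12.6, 131.6], 3.314401626586914] box side slopes deg [-0.47, -0.19] y mid 0.0 x [-52.8  56.7]
```

Gap 23.1, yaw +3.3. Now left again.

```bash
python3 -m inch '[[[1,-0.05,0.15,0.08,0.08,-0.04,0.02],[1,0.04,0.1,0.06,0,0,0],[1,0.03,0.04,0,0,0,0],[1,0,0.04,0,0,0,0]]]'; python3 st.py;  python3 -m inch '[[[1,0,0.04,0,0,0,0],[1,0,0.05,0,-0.02,0,0],[1,0,0.07,-0.01,-0.04,0,0]]]'; python3 st.py
```

```text
time: 20.3
position: [554.4, 106.3, 115.4]
ee_rot: [0.002, 0.78, 0.625, -0.0]
force: [-0.4, 0.4, -1.5]
grip_width: 25.4
t 20.3 s 34.4 lat 81.9 z 115.4 Fx -0.44 Fy 0.29 turn [ 0.02  0.02 -0.03]
time: 20.6
position: [555.2, 105.7, 115.0]
ee_rot: [0.0, 0.78, 0.626, -0.003]
force: [-5.6, 3.8, -1.9]
grip_width: 25.8
t 20.6 s 35.3 lat 81.4 z 115.0 Fx -6.25 Fy 2.49 turn [-0.02  0.04 -0.01]
```

```bash
python3 -m inch '[[[1,0,0.1,-0.01,-0.05,0,0],[1,0,0.1,-0.01,-0.05,0,0],[1,0,0.1,-0.01,-0.05,0,0],[1,0,0.1,-0.01,-0.05,0,0]]]'; python3 st.py; python3 -m inch '[[[1,0,0.1,-0.01,-0.05,0,0],[1,0,0.1,-0.01,-0.05,0,0],[1,0,0.1,-0.01,-0.05,0,0]]]'; python3 st.py 1
```

```text
time: 21.0
position: [561.3, 104.6, 114.9]
ee_rot: [0.002, 0.778, 0.628, -0.004]
force: [-5.6, 3.4, 0.1]
grip_width: 25.6
t 21.0 s 41.6 lat 81.7 z 114.9 Fx -6.22 Fy 2.07 turn [-0.01  0.06  0.03]
time: 21.3
position: [564.2, 104.1, 114.8]
ee_rot: [0.002, 0.777, 0.63, -0.006]
force: [-7.1, 2.9, 1.5]
grip_width: 25.8
t 21.3 s 44.5 lat 81.9 z 114.8 Fx -7.57 Fy 1.29 turn [-0.03  0.09  0.05]
R 72 [ 89.3 -95.2] plate 291 [[87.0, -0.9], [129.4, 12.8], 88.93145751953125] box side slopes deg [-5.98, -0.22] y mid -1.5 x [-52.8  56.6]
```

```bash
python3 -m inch '[[[1,0,0.1,-0.01,-0.05,-0.03,0.03],[1,0,0.1,-0.01,-0.05,-0.03,0],[1,0,0.1,-0.01,-0.05,0,0]]]'; python3 st.py 1
```

```text
time: 21.65
position: [566.6, 103.9, 114.4]
ee_rot: [0.004, 0.777, 0.629, -0.012]
force: [-8.2, 2.3, 1.5]
grip_width: 25.2
t 21.65 s 46.9 lat 82.2 z 114.4 Fx -8.48 Fy 0.51 turn [-0.06  0.17  0.04]
R 74 [ 88.2 -94.6] plate 294 [[87.9, -0.9], [129.7, 12.7], 88.03517150878906] box side slopes deg [-5.66, -0.41] y mid -1.3 x [-52.6  56.7]
```

Yaw is about -2, so go to the right lug to finish square.

```bash
python3 -m inch '[[[1,0,-0.3,-0.08,-0.1,0.17,0.05],[1,0,-0.25,-0.05,0,0,0],[1,-0.5,-0.05,0,0,0,0],[1,-0.7,0,0,0,0,0],[1,-0.7,0,0,0,0,0],[1,-0.7,0,0,0,0,0],[1,-0.6,0,0,0,0,0],[1,0,0,0,0,0,0]]]'; python3 st.py; python3 -m inch '[[[1,0,0.15,0.08,0.05,0,0.03],[1,-0.05,0.1,0.06,0,0,0],[1,-0.05,0.03,0,0,0,0],[1,0,0,0,0,0,0]]]'; python3 st.py
```

```text
time: 22.5
position: [504.0, -52.1, 121.8]
ee_rot: [0.006, 0.779, 0.627, 0.006]
force: [0.0, -0.6, -2.5]
grip_width: 25.5
t 22.5 s 19.3 lat -83.7 z 121.8 Fx 0.15 Fy -0.55 turn [ 0.12 -0.01  0.  ]
time: 22.9
position: [520.3, -59.5, 114.7]
ee_rot: [0.004, 0.78, 0.625, 0.006]
force: [-0.5, -0.7, -3.0]
grip_width: 25.7
t 22.9 s 36.7 lat -87.4 z 114.7 Fx -0.35 Fy -0.78 turn [ 0.1  -0.02 -0.02]
```

```bash
python3 -m inch '[[[1,0,0.04,0,0.03,0,0],[1,0,0.05,0,0,0,0],[1,0,0.07,-0.01,-0.03,0,0],[1,0,0.09,-0.02,-0.05,0,0.02]]]'; python3 st.py; python3 -m inch '[[[1,0,0.1,-0.02,-0.05,0,0],[1,0,0.1,-0.02,-0.05,0,0],[1,0,0.1,-0.02,-0.05,0,0]]]'; python3 st.py 1
```

```text
time: 23.3
position: [524.5, -59.1, 114.6]
ee_rot: [-0.0, 0.78, 0.626, 0.001]
force: [-5.5, 1.4, -4.8]
grip_width: 25.6
t 23.3 s 40.8 lat -86.1 z 114.6 Fx -5.63 Fy 0.16 turn [ 0.01 -0.02 -0.02]
time: 23.6
position: [526.7, -59.7, 114.8]
ee_rot: [-0.002, 0.78, 0.626, -0.002]
force: [-6.3, 1.5, -3.1]
grip_width: 25.7
t 23.6 s 43.0 lat -86.2 z 114.8 Fx -6.47 Fy 0.07 turn [-0.03  0.   -0.01]
L 65 [89.7 82.9] plate 212 [[89.3, 17.6], [95.5, 12.7], 89.03026580810547]
```

```bash
python3 -m inch '[[[1,0,0.1,-0.01,-0.05,0,0],[1,0,0.1,-0.01,-0.04,0,0]]]'; python3 st.py 1
```

```text
time: 23.85
position: [529.1, -60.4, 114.5]
ee_rot: [-0.002, 0.779, 0.627, -0.003]
force: [-5.8, 1.1, -0.0]
grip_width: 25.5
t 23.85 s 45.5 lat -86.3 z 114.5 Fx -5.92 Fy -0.16 turn [-0.06  0.02 -0.  ]
L 69 [99.3 82.4] plate 208 [[89.6, 18.3], [94.9, 11.8], 89.81747436523438]
```

```bash
python3 -m inch '[[[1,0,-0.3,-0.15,-0.1,0.02,0],[1,0,-0.4,-0.15,0,0,0],[1,0,-0.5,-0.15,0,0,0],[1,0,-0.5,-0.15,0,0,0],[1,0,-0.5,0,0,0,0],[1,0,0,0,0,0,0]]]'; python3 st.py 1
python3 - <<'E'
from h import *
im,d,c=grab('top');W=cloud(d,c);X,Y,Z=W[...,0],W[...,1],W[...,2]
reg=(X>330)&(X<640)&(Y<160)&(Y>-130)
for a,b in((46,57),(98,106)):
    n,lab,st,ce=cv2.connectedComponentsWithStats((reg&(Z>a)&(Z<b)).astype(np.uint8))
    for i in range(1,n):
        if st[i,4]>=40: print(a,st[i,4],rect(W[lab==i]))
save(cv2.resize(im[100:300,130:400],(800,592)),'t3.png')
E
```

```text
time: 24.5
position: [421.3, -34.8, 145.1]
ee_rot: [0.005, 0.778, 0.628, 0.005]
force: [-0.1, -0.1, -2.1]
grip_width: 25.3
t 24.5 s -65.2 lat -84.5 z 145.1 Fx -0.10 Fy -0.10 turn [ 0.1  -0.02  0.02]
L 72 [99.  83.7] R 70 [ 93.6 -93.8] plate 295 [[90.0, 0.0], [131.5, 13.2], 89.90269470214844] yaw deg -1.77 mid x 96.3 gap 35.3
box side slopes deg [-0.17, -24.9] y mid 15.4 x [-52.7  56.8]
46 358 (array([589.6,   9.2]), array([185.3,  13.1]), 77.6)
46 1981 (array([506.2,  36.7]), array([122.6, 110.4]), 77.6)
46 45 (array([418.8,  53.3]), array([32.7,  7.7]), 76.7)
98 74 (array([608.9,  96.7]), array([29.4, 12.3]), 74.4)
98 72 (array([572.6, -69. ]), array([29.4, 12.1]), 77.8)
```

View pics/t3.png

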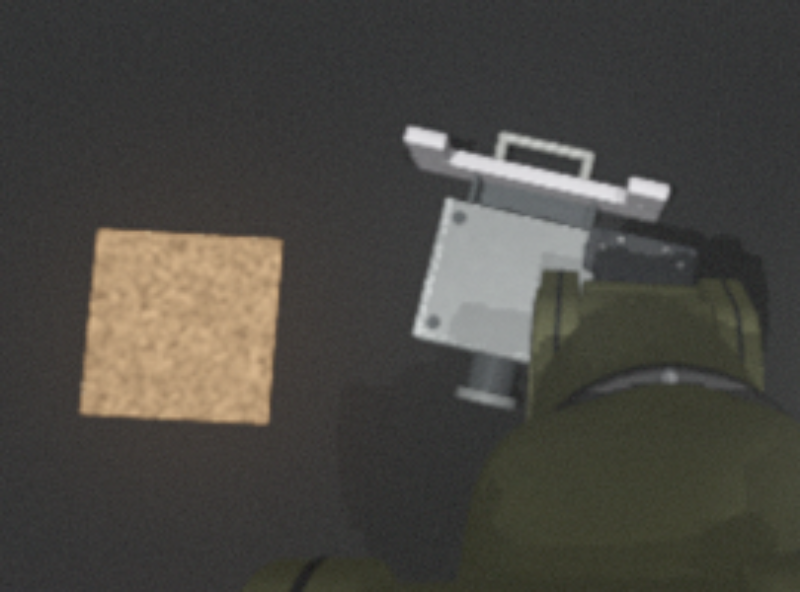

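The plate at crop (545,170) is parallel to the box front, the gap is about 27 mm, and the mat at crop (182,327) is clear. Now to return the mallet.

```bash
python3 -m inch '[[[1,0.6,0,-0.1,0.1,0,0],[1,0.8,0,0,0,0,0],[1,0.8,0,0,0,0,0],[1,0.8,0,0,0,0,0],[1,0.8,0,0,0,0,0],[1,0.8,0,0,0,0,0],[1,0.7,0,0,0,0,0],[1,0,0,0,0,0,0]]]'; python3 go.py 472 301 100 -12.4
```

```text
time: 25.4
position: [501.7, 237.4, 152.4]
ee_rot: [0.006, 0.78, 0.625, 0.014]
force: [0.2, 0.4, -2.1]
grip_width: 25.3
units now-axes [ 1.096 -0.885  1.041] goal-axes [ 1.115 -0.854  1.047] turn [ 0.191 -0.11  -0.023]
25.4 [501.7 237.4 152.4] F [ 0.23  0.36 -2.06] q [-0.62  0.72  0.15  1.9  -0.2   0.51 -0.55] w 25.3
```

```bash
python3 -m inch '[[[1,0.5,-0.4,0.2,0.19,-0.1,0],[1,0.4,-0.3,0.3,0,0,0],[1,0.1,-0.1,0.3,0,0,0],[1,0,0,0,0,0,0]]]'; python3 go.py 472 301 63 -12.4
```

```text
time: 25.8
position: [479.2, 300.0, 111.1]
ee_rot: [0.001, 0.78, 0.626, 0.005]
force: [0.5, -0.8, -3.3]
grip_width: 25.4
units now-axes [-0.017 -0.151  0.96 ] goal-axes [-0.01  -0.145  0.961] turn [ 0.049 -0.046 -0.014]
25.8 [479.2 300.  111.1] F [ 0.55 -0.79 -3.34] q [-0.73  0.8   0.15  1.87 -0.23  0.47 -0.64] w 25.4
```

```bash
python3 -m inch '[[[1,0,-0.08,0.3,0.05,-0.04,0],[1,0,0,0.3,0,0,0],[1,0,0,0.15,0,0,0],[1,0,0,0,0,0,0],[1,0,0,0,0,0,0]]]'; python3 go.py 472 301 59.6 -12.4
python3 - <<'E'
from h import *
im,d,c=grab('side'); save(cv2.resize(im[100:220,190:350],(800,600)),'s4.png')
E
```

```text
time: 26.3
position: [479.6, 297.8, 72.1]
ee_rot: [0.001, 0.782, 0.624, 0.001]
force: [0.1, 0.2, -2.5]
grip_width: 25.5
units now-axes [ 0.028 -0.163  0.249] goal-axes [ 0.03  -0.162  0.25 ] turn [ 0.025 -0.005 -0.052]
26.3 [479.6 297.8  72.1] F [ 0.09  0.17 -2.54] q [-0.71  0.87  0.13  1.88 -0.24  0.4  -0.63] w 25.5
```

View pics/s4.png

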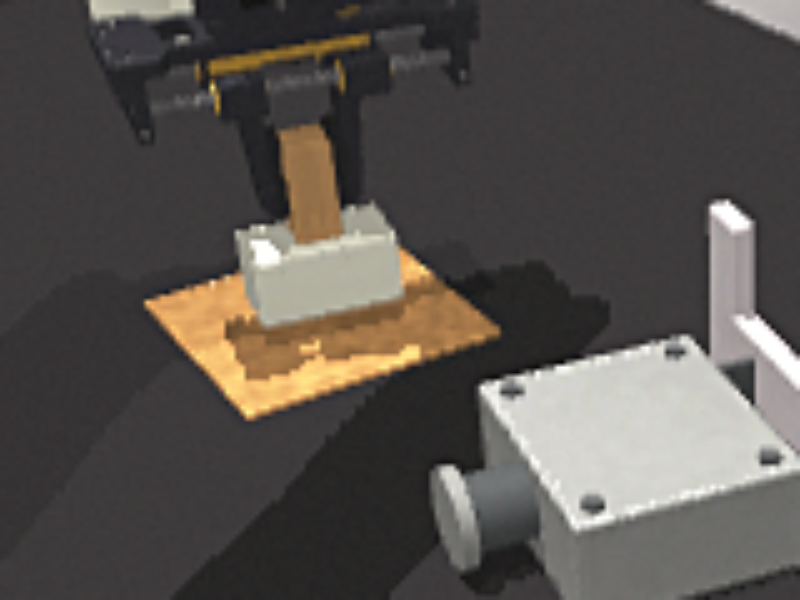

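The mallet hangs upright just above the mat (head at about (320,265)). Lower it slowly.

```bash
python3 -m inch '[[[1,0,0,0.12,0.02,0,0],[1,0,0,0.08,0,0,0],[1,0,0,0.05,0,0,0],[1,0,0,0.03,0,0,0]]]'; python3 go.py 472 301 59.6 -12.4; python3 -m inch '[[[1,0,0,0.03,0,0,0],[1,0,0,0.02,0,0,0]]]'; python3 go.py 472 301 59.6 -12.4
```

```text
time: 26.75
position: [481.1, 297.9, 59.5]
ee_rot: [0.0, 0.782, 0.623, 0.002]
force: [-2.1, -1.3, 18.1]
grip_width: 25.5
units now-axes [ 0.019 -0.19  -0.003] goal-axes [ 0.021 -0.19  -0.002] turn [ 0.021 -0.022 -0.059]
26.8 [481.1 297.9  59.5] F [-2.11 -1.34 18.15] q [-0.7   0.89  0.12  1.88 -0.25  0.38 -0.62] w 25.5
time: 26.95
position: [481.0, 297.9, 59.5]
ee_rot: [-0.0, 0.782, 0.623, 0.002]
force: [-1.8, -0.3, 1.2]
grip_width: 25.8
units now-axes [ 0.019 -0.19  -0.002] goal-axes [ 0.021 -0.19  -0.001] turn [ 0.02  -0.029 -0.06 ]
26.9 [481.  297.9  59.5] F [-1.77 -0.28  1.25] q [-0.7   0.89  0.12  1.88 -0.25  0.38 -0.62] w 25.8
```

Seated at the original height. Release and retreat.

```bash
python3 -m inch '[[[0.5,0,0,0,0,0,0],[0,0,0,0,0,0,0],[0,0,0,0,0,0,0],[0,0,0,0,0,0,0],[0,0,0,0,0,0,0],[0,0,0,0,0,0,0],[0,0,0,0,0,0,0],[0,0,0,0,0,0,0]]]'; python3 -m inch '[[[0,0,0,-0.2,0,0,0],[0,0,0,-0.3,0,0,0],[0,0,0,-0.5,0,0,0],[0,0,0,-0.6,0,0,0],[0,0,0,-0.6,0,0,0],[0,0,0,-0.6,0,0,0],[0,0.5,0,-0.2,0,0,0],[0,0.8,0,0,0,0,0],[0,0.6,0,0,0,0,0],[0,0,0,0,0,0,0]]]'
python3 - <<'E'
from h import *
im,d,c=grab('top');W=cloud(d,c);X,Y,Z=W[...,0],W[...,1],W[...,2]
for nm,reg,bs in(('cas',(X>330)&(X<640)&(Y<160)&(Y>-130),((46,57),(98,106))),('mal',(abs(X-475)<80)&(abs(Y-300)<80),((36,47),(94,105)))):
  for a,b in bs:
    n,lab,st,ce=cv2.connectedComponentsWithStats((reg&(Z>a)&(Z<b)).astype(np.uint8))
    for i in range(1,n):
        if st[i,4]>=40: print(nm,a,st[i,4],rect(W[lab==i]),np.nanmedian(Z[lab==i]).round(1))
save(im,'t5.png')
E
python3 st.py 1
```

```text
time: 27.75
position: [482.1, 298.8, 60.1]
ee_rot: [0.0, 0.782, 0.623, 0.004]
force: [0.4, -0.2, 0.2]
grip_width: 87.0
time: 28.75
position: [503.2, 391.5, 224.2]
ee_rot: [-0.0, 0.783, 0.622, 0.006]
force: [-0.7, -0.7, -0.4]
grip_width: 87.8
cas 46 333 (array([591. ,  13.9]), array([142.5,  13. ]), 77.6) 51.7
cas 46 2682 (array([505.3,  33.1]), array([129.7, 110.1]), 77.4) 52.1
cas 46 52 (array([420.1,  51.3]), array([32.7, 11. ]), 76.7) 49.0
cas 98 73 (array([609. ,  96.7]), array([29.3, 12.6]), 77.3) 101.4
cas 98 72 (array([572.9, -69.2]), array([29.4, 11.8]), 76.6) 101.4
mal 36 509 (array([478.8, 295.5]), array([44.2, 79.9]), 77.6) 43.0
mal 94 147 (array([479.1, 296.4]), array([27.5, 25.6]), 76.6) 99.9
t 28.8 s -76.3 lat 346.9 z 224.1 Fx -0.13 Fy -0.09 turn [ 0.05 -0.05 -0.1 ]
L 68 [88.8 83.5] R 66 [ 93.8 -94.6] plate 296 [[89.7, 0.1], [131.6, 13.2], 89.84545135498047] yaw deg 1.58 mid x 91.3 gap 30.3
box side slopes deg [-0.31, -0.36] y mid 0.1 x [-52.7  56.8]
```

View pics/t5.png

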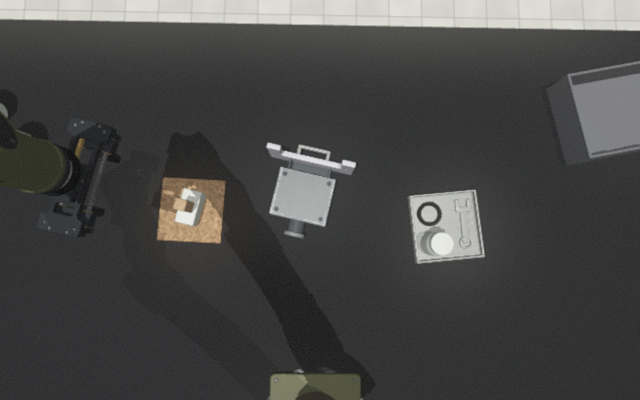

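The mallet stands on the mat at (190,205), the plate at (312,160) is parallel to the box, and the tray is undisturbed. Handing in.

```bash
python3 -c "
from rig import r
r.sign_off()"
```

```text
the job is handed in; nothing more can be done
```

I walked the cassette out with six light pushes of the mallet, alternating lugs and starting on the left. I then stood the mallet back on its mat, released it and handed in at about 29 s. The hand-in gives no verdict.

**Last checks (top camera):**

| Check | Measured | Needed |
|---|---|---|
| Gap at middle of front plate | about 27 mm | at least 25 mm |
| Plate angle to box | within about 0.3° | within 2° |
| Mallet distance from mat centre | about 8 mm | within 60 mm |
| Mallet head top height | 43 mm, as before the lift | standing on mat |
| Largest push force read at the wrist | just under 10 N | under 17 N |

The mallet's head and handle line up to about 1 mm in the top view, so it stands upright. The tray items look untouched in the last picture. Wrist force was read only at the end of each move, so a brief higher peak in between would not have shown.

**Disagreements:**
- **Box position:** my first estimate was 2 mm off along its axis. I corrected it from the box's edges during the fifth push and carried on far enough to keep a margin.
- **Lug readings:** the check script's lug-based yaw and gap (1.6°, 30 mm) disagreed, because stray depth pixels spoil its lug positions. I trusted the plate and box outlines, which agreed with a separate fit of the lugs.

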